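# Hang the test weight on a spring strip

## Robot

A 7-joint arm with a two-finger parallel gripper is mounted at the origin on the work surface. World frame = base frame: x ahead of the robot, y to its left, z up, the work surface at z = 0. Lengths are in mm, angles in rad, forces in N, time in s.
With the tool pointing down it reaches from about 400 to 900 mm from the base axis. Payload 5.5 kg.
Tool frame: the origin (TCP) lies at the very end of the fingers, on their centre line; the grasp point (between the pads) lies 19 mm behind it; z points along the fingers, y is the direction in which the jaws open and shut (so a half turn about z gives the same grasp; the last joint's range is limited). The gripper opens to 92 mm and grips with 3 to 60 N. Pads are 19 mm wide; open, the fingers measure 130 mm over their backs; the gripper's body (75 mm by 190 mm) begins 47 mm behind the grasp point.
Start: joints at [1.515, 0.501, -0.427, 1.55, 0.221, 1.138, -0.21], TCP at [203.761, -617.237, 226.729] pointing down, gripper open.
Joint ranges: [-2.88, 2.88], [-0.31, 2.03], [-1.54, 1.56], [0.2, 2.42], [-1.41, 4.55], [0.19, 2.02], [-2.57, 2.57]. Speed limits (rad/s): [2.57, 2.57, 3.14, 3.14, 3.14, 3.14, 3.14].

## Interface

Orientations are given as a rotation vector (axis times angle).
In Python, from rig import monitor, optics, r, models gives the robot as it stands. The module is installed in compiled form; this text tells all that it offers.
- The arm moves only by the shell command python3 -m handwheel 'ROWS' [FORCE]. ROWS is JSON, a list of rows, each a list of 7 numbers: the shift along the tool's x, y, z in mm, then the turn, a rotation vector about the tool's x, y, z in units of 8 degrees (1.0 is 8 degrees), then the finger opening in mm, from 0 to 91.8. In form: [[tx, ty, tz, wx, wy, wz, grip], ...]. A call has exactly 5 rows; each row is the pose to reach, as a shift and turn from the pose commanded when the call began, along the tool's axes at that moment; what a row does not reach only later rows make up. A row lasts 1/8 s, in which the tool goes at most 62.5 mm and 10.7 degrees, less where a joint would pass 70% of its speed; a pose out of reach is approached as far as the arm can. A call with a gripper value outside its range is refused whole. The fingers move at their own pace and stop on an object; FORCE is the grip in N (left out, the last holds). Time passes only in rows, so rows that repeat a pose let the fingers close, or fill a call up. It gives the time, the measured TCP pose, the force and the opening at its end, in the units of the state.
- monitor.read_state(): the state, without advancing time (a new reading comes with each control period).
- optics.grab_frame(name): name is "side" or "top"; returns the picture (384x512x3 uint8, blue, green, red); there is no depth.
- optics.calibration(name): a dict with "intrinsics" (3x3 intrinsics, pixels), "cam_to_world" (4x4, takes a point from camera to world coordinates). Camera axes: x right, y down, z forward; pixel columns grow to the right and rows downward; lengths in mm; the calibration is good to about 2 mm. A picture is of the moment at which its call begins. calibration takes no time and is no camera call.
- r.finish_job(): hands the job in, once; it reports no verdict.
Trained networks look in the newest picture that a camera, given by its name, has taken for a name from the list of things; names that differ only in an ending like _2 or _b are one class to them, and where a whole thing is asked for, a point or a joint stands for the part that bears it (a point fixed in the world has none). Each returns a list of dicts, best first, with "confidence" (0 to 1); they miss things now and then, are a little off and sometimes report something else, mostly with a low value. They report only what shows in the picture. A call takes as long as a camera call. They do not tell look-alikes from the thing itself.
- models.recognise(camera, name): "box" ([centre column, centre row, width, height] in pixels, round what is visible of it).
- models.place_of(camera, name): "xy" ([column, row] in pixels: a listed point, or the origin of a listed thing).
The state is a dict: "clock": time; "qpos": joint angles; "qvel": joint speeds; "tau": joint torques, N m; "tool_pos": TCP position; "ee_rot": TCP orientation; "contact_force": force on the tool from outside, world axes, zero at the start; "torque": the same for the moment, N m; "width": opening from 0.0 (shut) to 1.0 (fully open).
Only numpy, scipy, OpenCV 4.12 (cv2) and the standard library are available. Lean on these libraries where they do the work, as an engineer would, in place of code of your own. Each camera call takes 0.05 s, during which the arm holds its last target.

## Task

Load the spring strip on the test stand: hang the weight hanger that stands on the bench in the groove of the saddle near the strip's tip, with the hook pushed on all the way so that its off-centre weight does not tip it off, and without pushing hard on the strip. The strip bends as it takes the load, so lower the hanger slowly until the strip alone carries the whole weight and only then let go: the strip must not be jerked, spring up or bounce. Leave the hanger hanging still and everything else where it is.

Things in the scene. Friction and masses are not known exactly. Their poses are not given: they have to be found in the camera images.
- hanger_tab (a point): Grip tab of the weight hanger: flat plate 8 mm thick (along the hanger's x), 22 mm wide (its y), 44 mm tall; this point is its centre, 166 mm above the hanger's underside. Grip it across the 8 mm from above. Axes of the hanger: z up, x through the plate, +y the side on which the hook is open. The hanger starts upright on its weights.
- hanger: The weight hanger: an 8 mm aluminium C-shaped hook plate on two round steel weights (54 mm across, together 22 mm high), 186 mm tall; origin at the centre of its underside; the centre of mass is right above it (y within 1 mm), below the tab. It weighs 0.27 to 0.65 kg: which is not known beforehand.
- hanger_seat (a point): The hook's bearing point: on the jaw's underside (straight along y, rounded to a 4 mm radius across it), 8 mm to the +y side of hanger_tab and 36 mm below it. From here the jaw's underside runs to y = +18 mm (open end) and y = -16 mm, where the upright back of the hook begins. Jaw 12 mm high, 8 thick; the mouth below it is 35 mm high. The centre of mass is at y = -8 mm: off centre, towards the back.
- saddle (a point): The load saddle: centre of the floor of its groove. Axes: z up, +x along the strip towards the post, y along the groove. Groove 12 mm wide, 4 mm deep, open at both ends, 26 mm long (y -13 to +13 mm); the saddle is 30 mm long in x, from 15.5 mm below this point to 4 mm above. The hook comes on from the -y side, plate along y, open side first; fully on, its back is 0 to 4 mm from the saddle.
- strip (a joint): Bending of the strip (rad): 0 unloaded, growing as the saddle goes down. It springs about a point 160 mm from the saddle, 220 mm above the bench; at the saddle it gives about 5 mm per newton (0.031 rad per N), so the hanger pulls it down some 13 to 32 mm. It hardly damps.
- stand: The test stand, fixed: base 180 x 150 mm, post 30 mm square and 300 mm tall at its origin (on the bench). The strip, 20 mm wide and 3 mm thick, points to its -x, 220 mm above the bench; saddle 220 mm from the post's axis, its groove floor 228 mm above the bench unloaded. A steel rule on a foot stands 89 mm to the +y side of the saddle, 255 mm tall.
- spare_weight: A loose slotted weight lying flat, 54 mm across, 11 mm high; to be left alone. Origin: centre of its underside.
- tray: A low grey tray with hex keys, 130 x 90 x 42 mm, on the bench; to be left alone. Origin: centre of its underside.
- tape: A roll of paper tape lying flat, 100 mm across, 24 mm high; to be left alone. Origin: centre of its underside.
- driver: A screwdriver lying on the bench, 180 mm long; to be left alone.
- clamp: A spring clamp lying on its side, 150 mm long, 20 mm high; to be left alone.
- offcut: A cut steel plate with three holes, 110 x 75 x 4 mm, lying flat; to be left alone. Origin: centre of its underside.
- spool: A filament spool lying flat, 190 mm across, 60 mm high; to be left alone. Origin: centre of its underside.
- bottle: A clear plastic bottle, 60 mm across, 160 mm high; to be left alone. Origin: centre of its underside.
Not all that is in view belongs to the job. Leave any black or green look-alike of the hanger alone.

How it is judged:
By the outcome, as a careful person would: the job done as asked, in the order asked, and still so for the second after the job is handed in, with the robot touching nothing.
It also fails if it takes over 61 s, if anything falls off the work surface, if the arm or the gripper's body presses on something with over 40 N, if the wrist force passes 120 N, or if a joint passes its speed limit or range.

## Working session

There is one attempt and no reset: what is moved stays moved. The work goes in short steps, Python scripts to look and compute and a shell command to move; the robot and the scene stay as the last step left them, time stands still between calls to the robot, and variables do not carry over. Pictures are saved under pics/ and viewed, and the job is handed in when it is done.

```bash
mkdir -p pics
cat > h.py <<'E'
import numpy as np, cv2
from scipy.spatial.transform import Rotation as R
from rig import monitor, optics, r, models
def cal(n):
    c=optics.calibration(n); return np.array(c["intrinsics"]),np.array(c["cam_to_world"])
def ray(n,uv):
    K,T=cal(n); d=T[:3,:3]@np.linalg.solve(K,[uv[0],uv[1],1.]); return T[:3,3],d/np.linalg.norm(d)
def atz(n,uv,z):
    o,d=ray(n,uv); return o+d*(z-o[2])/d[2]
def proj(n,p):
    K,T=cal(n); q=np.linalg.inv(T)@np.r_[p,1]; q=K@q[:3]; return q[:2]/q[2]
def tri(a,b):
    (o1,d1),(o2,d2)=ray("side",a),ray("top",b)
    s=np.linalg.lstsq(np.c_[d1,-d2],o2-o1,rcond=None)[0]
    p,q=o1+s[0]*d1,o2+s[1]*d2
    return (p+q)/2,np.linalg.norm(p-q)
E
python3 - <<'E'
from h import *
s=monitor.read_state(); print({k:np.round(v,3) for k,v in s.items()})
for n in("side","top"):
    im=optics.grab_frame(n); cv2.imwrite(f"pics/{n}0.png",im)
    K,T=cal(n);print(n,K.round(1).tolist(),T.round(2).tolist())
    for t in("hanger_tab","hanger","hanger_seat","saddle","stand"):
        print(t,[(np.round(x["xy"],1).tolist(),round(x["confidence"],2)) for x in models.place_of(n,t)][:4])
E
```

```text
{'clock': np.float64(0.0), 'qpos': array([ 1.515,  0.502, -0.427,  1.551,  0.221,  1.138, -0.21 ]), 'qvel': array([-0.   , -0.   , -0.001,  0.001, -0.001,  0.   ,  0.001]), 'tau': array([ 0.0000e+00, -5.6659e+01, -5.8160e+00, -2.7911e+01, -6.9000e-02,
        3.1000e-02,  0.0000e+00]), 'tool_pos': array([ 203.445, -616.596,  225.657]), 'ee_rot': array([-3.1  , -0.498,  0.   ]), 'contact_force': array([-0.131, -0.241,  0.353]), 'torque': array([ 0.064, -0.046, -0.024]), 'width': np.float64(0.999)}
side [[395.0, 0.0, 259.8], [0.0, 395.0, 180.0], [0.0, 0.0, 1.0]] [[-0.93, -0.22, 0.31, 209.24], [-0.38, 0.53, -0.76, 913.61], [0.01, -0.82, -0.57, 754.29], [0.0, 0.0, 0.0, 1.0]]
hanger_tab [([266.3, 179.2], 0.95), ([257.0, 202.5], 0.87), ([297.4, 191.9], 0.8)]
hanger [([253.3, 250.6], 0.98), ([267.7, 223.6], 0.71), ([264.1, 185.3], 0.67), ([294.1, 239.6], 0.56)]
hanger_seat [([264.1, 186.0], 0.98), ([254.4, 215.6], 0.97), ([293.8, 200.4], 0.97)]
saddle [([291.3, 116.5], 0.78)]
stand [([314.4, 147.8], 0.86)]
top [[426.3, 0.0, 254.2], [0.0, 426.3, 187.1], [0.0, 0.0, 1.0]] [[-0.02, -0.99, 0.16, 368.06], [-1.0, 0.02, 0.01, 81.46], [-0.01, -0.16, -0.99, 1325.76], [0.0, 0.0, 0.0, 1.0]]
hanger_tab [([248.1, 202.5], 0.84), ([203.1, 207.1], 0.64), ([236.5, 238.1], 0.49)]
hanger [([213.8, 214.0], 0.7), ([236.9, 241.2], 0.54), ([250.0, 208.7], 0.53)]
hanger_seat [([212.0, 206.3], 0.79), ([234.6, 233.2], 0.78), ([248.1, 201.8], 0.76)]
saddle [([340.3, 190.7], 0.62)]
stand [([399.3, 205.6], 0.7), ([125.9, 245.2], 0.46)]
```

Run:
```python
import cv2
a=cv2.imread("pics/side0.png");b=cv2.imread("pics/top0.png")
cv2.imwrite("pics/side0b.png",cv2.resize(a,(768,576),interpolation=cv2.INTER_CUBIC))
cv2.imwrite("pics/top0b.png",cv2.resize(b,(768,576),interpolation=cv2.INTER_CUBIC))
cv2.imwrite("pics/side0c.png",cv2.resize(a[90:270,220:400],(600,600),interpolation=cv2.INTER_CUBIC))
cv2.imwrite("pics/top0c.png",cv2.resize(b[150:270,190:430],(800,400),interpolation=cv2.INTER_CUBIC))
```

```text
(no output)
```

View pics/side0b.png

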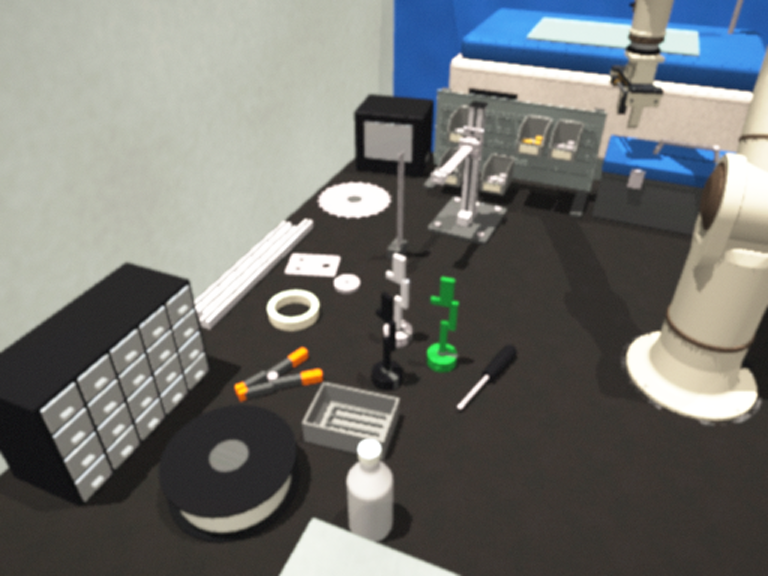

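View pics/top0b.png

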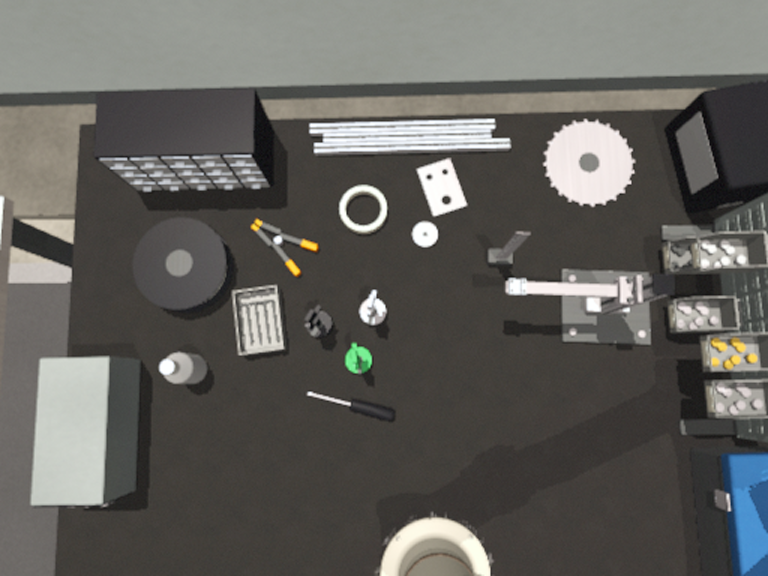

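View pics/side0c.png

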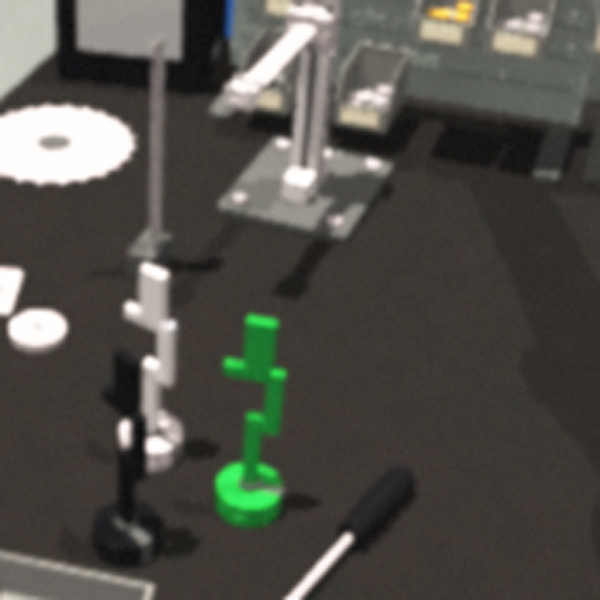

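View pics/top0c.png

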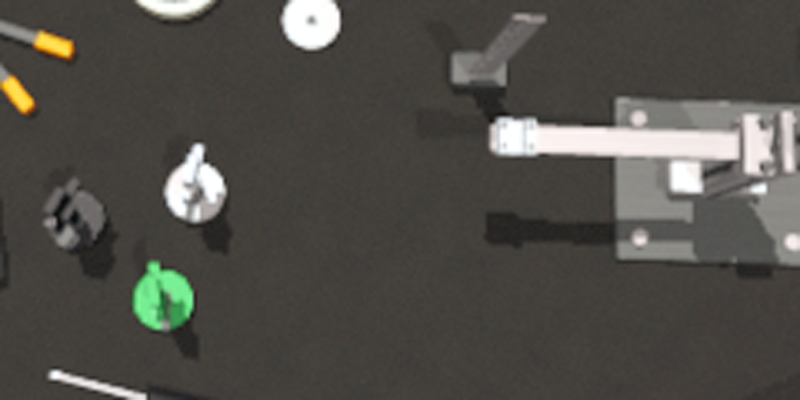

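Run:
```python
from h import *
f=lambda t,a,b:print(t,[np.round(x,1) for x in tri(a,b)])
f("tab",(266.3,179.2),(248.1,202.5))
f("seat",(264.1,186.0),(248.1,201.8))
f("saddle",(291.3,116.5),(340.3,190.7))
f("green tab",(297.4,191.9),(236.5,238.1))
f("black tab",(257,202.5),(203.1,207.1))
# hypotheses: at known z
print("tab top@166",atz("top",(248.1,202.5),166)[:2],"side",atz("side",(266.3,179.2),166)[:2])
print("seat130",atz("top",(248.1,201.8),130)[:2],atz("side",(264.1,186),130)[:2])
print("base22 top", atz("top",(190+195/3.333,150+192/3.333),22)[:2])
print("base side", atz("side",(267.7,223.6),0)[:2],"place top hanger",atz("top",(250,208.7),0)[:2])
print("saddle",atz("top",(340.3,190.7),228)[:2],atz("side",(291.3,116.5),228)[:2])
print("black base22",atz("top",(190+75/3.333,150+218/3.333),22)[:2])
print("green base22",atz("top",(190+163/3.333,150+299/3.333),22)[:2])
# strip direction from top (crop px)
a=atz("top",(190+537/3.333,150+138/3.333),221.5);b=atz("top",(190+740/3.333,150+141/3.333),221.5)
print("strip",a,b,np.degrees(np.arctan2(*(b-a)[[1,0]])))
import cv2
im=cv2.imread("pics/top0.png");print(cv2.imwrite("pics/top0d.png",cv2.resize(im[180:245,215:280],(780,780)[:2] and (590,590),interpolation=cv2.INTER_CUBIC)))
im2=cv2.imread("pics/side0.png");cv2.imwrite("pics/side0d.png",cv2.resize(im2[160:240,230:310],(590,590),interpolation=cv2.INTER_CUBIC))
cv2.imwrite("pics/top0e.png",cv2.resize(im[170:230,325:445],(800,400),interpolation=cv2.INTER_CUBIC))
```

```text
tab [array([516.1, 107.9, 156.3]), np.float64(0.6)]
seat [array([521.4, 108.5, 132.9]), np.float64(1.3)]
saddle [array([ 531.8, -134. ,  228.7]), np.float64(0.3)]
green tab [array([419. , 141.1, 165. ]), np.float64(1.3)]
black tab [array([498.7, 228.8, 171.9]), np.float64(11.1)]
tab top@166 [514.56455253 107.63220906] side [511.36787488 121.03190865]
seat130 [521.10496132 108.40552531] [523.4976133  104.87318782]
base22 top [516.91454385 109.94477161]
base side [510.4740843  104.78336054] place top hanger [515.88045075 105.82350049]
saddle [ 532.0358968  -134.06644864] [ 532.07293174 -135.2870523 ]
black base22 [495.41411806 220.91155808]
green base22 [419.53208268 141.06276366]
strip [ 530.48016045 -163.44324724  221.5       ] [ 524.36603497 -321.76114551  221.5       ] -92.21162349325328
True
```

View pics/top0d.png

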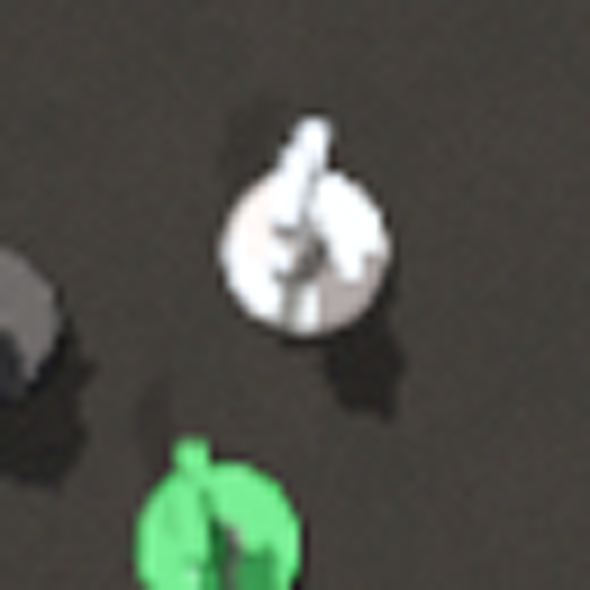

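View pics/side0d.png

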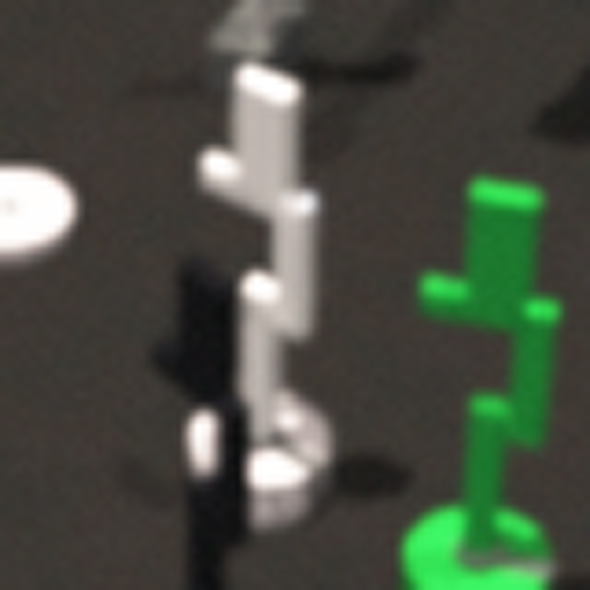

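View pics/top0e.png

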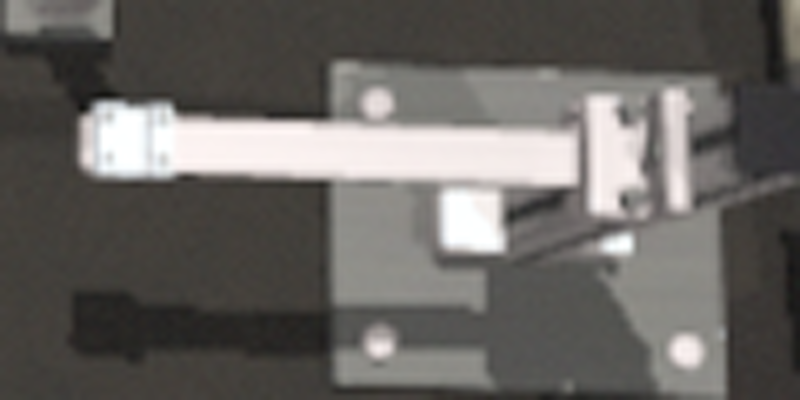

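```bash
cat > ov.py <<'E'
from h import *
def boxes():  # hanger frame: (y0,y1,z0,z1), thickness 8 in x
    return [(-11,11,144,188),(-16,18,130,142)]
def draw(n,im,x,y,yaw,s,ox,oy,z0=0):
    c,si=np.cos(yaw),np.sin(yaw)   # yaw = world angle of hanger +y axis
    ey=np.array([c,si,0]);ex=np.array([si,-c,0])
    for (a,b,l,h) in boxes():
        P={}
        for i,xx in enumerate((-4,4)):
            for j,yy in enumerate((a,b)):
                for k,zz in enumerate((l,h)):
                    p=np.array([x,y,z0])+ex*xx+ey*yy+[0,0,zz]
                    q=proj(n,p);P[i,j,k]=(int((q[0]-ox+.5)*s),int((q[1]-oy+.5)*s))
        for u in P:
            for v in P:
                if sum(np.abs(np.subtract(u,v)))==1: cv2.line(im,P[u],P[v],(0,0,255),1)
E
python3 - <<'E'
from ov import *
jt=atz("top",(215+315/9.08,180+128/9.08),142); print("jawtip",jt, "dir from tabtop?")
for nm,p,z in (("tabtopL",(235,75),188),("tabtopR",(300,100),188),("jawtip",(205,165),136),("backtopR",(318,200),142)):
    print(nm,atz("side",(230+p[0]/7.375,160+p[1]/7.375),z))
S=cv2.imread("pics/side0.png");T=cv2.imread("pics/top0.png")
rows=[]
for yd in (-15,-5,5):
    a=cv2.resize(S[160:230,240:290],(250,350),interpolation=cv2.INTER_CUBIC)
    draw("side",a,515,108,np.radians(yd),5,240,160)
    b=cv2.resize(T[185:220,230:265],(250,250),interpolation=cv2.INTER_CUBIC)
    draw("top",b,515,108,np.radians(yd),250/35,230,185)
    rows.append(np.vstack([a,b[:250]]))
cv2.imwrite("pics/fit1.png",np.hstack(rows))
E
```

```text
jawtip [541.24118083 103.24052961 142.        ] dir from tabtop?
tabtopL [525.81503168 116.83515781 188.        ]
tabtopR [499.03420604 122.65234707 188.        ]
jawtip [542.49786958 103.64916312 136.        ]
backtopR [493.60473045 115.84993205 142.        ]
```

View pics/fit1.png

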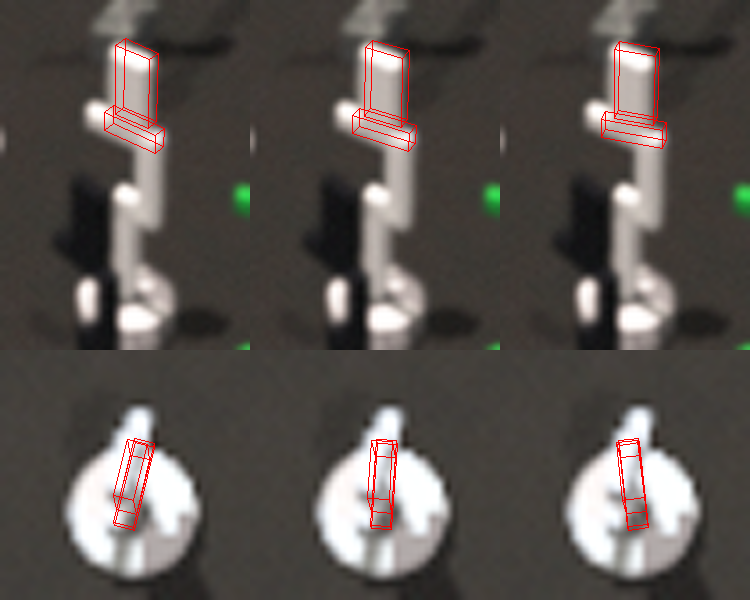

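```bash
sed -i 's/return \[.*/return [(-11,11,144,188),(-8,26,130,142),(-20,-8,85,142)]/' ov.py
python3 - <<'E'
from ov import *
S=cv2.imread("pics/side0.png");T=cv2.imread("pics/top0.png")
rows=[]
for yd in (-18,-12,-6):
    a=cv2.resize(S[160:230,240:290],(250,350),interpolation=cv2.INTER_CUBIC)
    draw("side",a,516,108.5,np.radians(yd),5,240,160)
    b=cv2.resize(T[185:220,230:265],(250,250),interpolation=cv2.INTER_CUBIC)
    draw("top",b,516,108.5,np.radians(yd),250/35,230,185)
    rows.append(np.vstack([a,b[:250]]))
cv2.imwrite("pics/fit2.png",np.hstack(rows))
E
```

```text
(no output)
```

View pics/fit2.png

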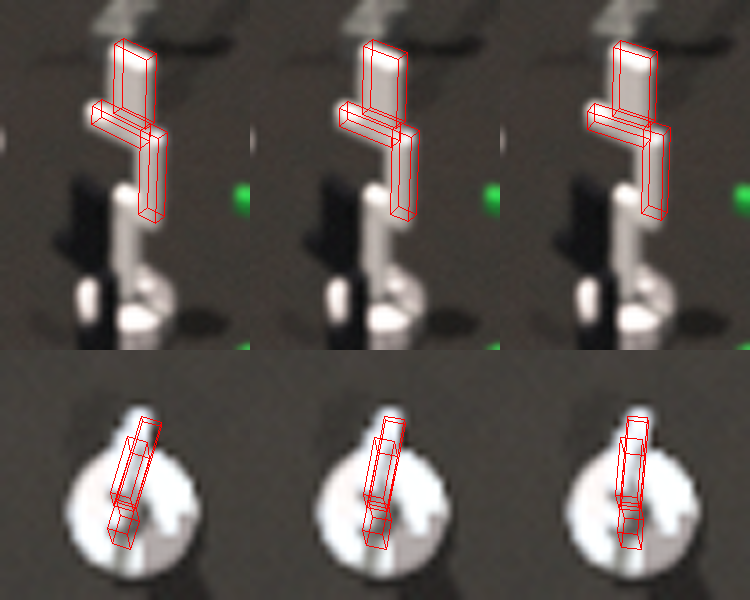

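Run:
```python
from ov import *
S=cv2.imread("pics/side0.png");T=cv2.imread("pics/top0.png")
rows=[]
for yd,x,y in ((-16,519,110),(-12,519,110),(-12,518,112)):
    a=cv2.resize(S[160:210,240:290],(260,260),interpolation=cv2.INTER_CUBIC)
    draw("side",a,x,y,np.radians(yd),5.2,240,160)
    b=cv2.resize(T[187:217,233:263],(260,260),interpolation=cv2.INTER_CUBIC)
    draw("top",b,x,y,np.radians(yd),260/30,233,187)
    rows.append(np.vstack([a,b]))
cv2.imwrite("pics/fit3.png",np.hstack(rows))
```

```text
(no output)
```

View pics/fit3.png

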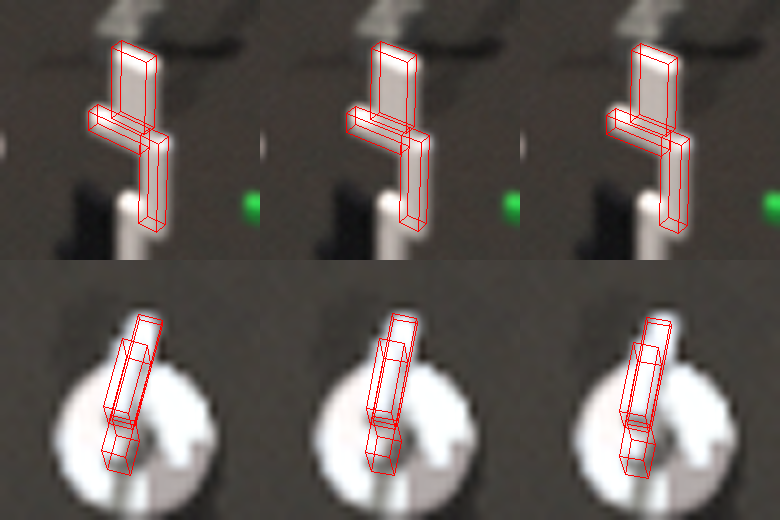

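```bash
cat > go.py <<'E'
from h import *
import sys
# target: x y z yaw(deg of tool x), tool vertical; prints row shift/turn
s=monitor.read_state(); p=np.array(s["tool_pos"]); Rm=R.from_rotvec(s["ee_rot"])
t=np.array([float(v) for v in sys.argv[1:4]]); y=np.radians(float(sys.argv[4]))
Rt=R.from_matrix(np.c_[[np.cos(y),np.sin(y),0],[np.sin(y),-np.cos(y),0],[0,0,-1]])
m=Rm.as_matrix()
print("t",s["clock"],"pos",p.round(1),"toolx yaw",np.degrees(np.arctan2(m[1,0],m[0,0])).round(2),"z",m[:,2].round(4),"F",np.round(s["contact_force"],2),"w",round(float(s["width"]),4))
print("shift",Rm.inv().apply(t-p).round(2),"turn",((Rm.inv()*Rt).as_rotvec()/np.radians(8)).round(3))
E
python3 go.py 400 -270 350 0
```

```text
t 0.6 pos [ 203.8 -617.2  226.7] toolx yaw 18.27 z [ 0. -0. -1.] F [ 0.13  0.23 -0.9 ] w 0.9975
shift [ 295.21 -268.22 -123.26] turn [ 0.    -0.     2.283]
```

```bash
python3 -m handwheel '[[30,-27,-50,0,0,0.3,40],[70,-65,-100,0,0,0.6,40],[115,-105,-123,0,0,0.9,40],[160,-146,-123,0,0,1.2,40],[205,-186,-123,0,0,1.5,40]]' 20; python3 go.py 450 0 330 -8
```

```text
clock: 1.23
tool_pos: [336.3, -383.4, 350.8]
ee_rot: [3.135, 0.169, 0.002]
contact_force: [1.7, -0.2, 0.1]
width: 0.504
t 1.225 pos [ 336.3 -383.4  350.8] toolx yaw 6.18 z [ 0.0013 -0.0022 -1.    ] F [ 1.65 -0.21  0.05] w 0.5044
shift [ 154.21 -368.95   20.06] turn [ 0.016 -0.009  1.772]
```

```bash
python3 -m handwheel '[[20,-48,0,0,0,0.3,40],[40,-96,0,0,0,0.7,40],[61,-146,0,0,0,1.1,40],[82,-196,0,0,0,1.5,40],[103,-246,0,0,0,1.75,40]]'; python3 go.py 519 110 250 -13
```

```text
clock: 1.85
tool_pos: [411.1, -127.3, 350.0]
ee_rot: [3.133, -0.214, 0.001]
contact_force: [1.4, -0.2, 0.1]
width: 0.44
t 1.85 pos [ 411.1 -127.3  350. ] toolx yaw -7.81 z [ 8.0e-04 -1.3e-03 -1.0e+00] F [ 1.36 -0.24  0.14] w 0.4404
shift [  74.57 -249.9    99.75] turn [ 0.008 -0.007  0.648]
```

```bash
python3 -m handwheel '[[15,-50,15,0,0,0.2,40],[30,-100,35,0,0,0.4,40],[45,-150,55,0,0,0.55,40],[60,-200,80,0,0,0.65,40],[74.5,-250,100,0,0,0.65,40]]'; python3 -m handwheel '[[0,0,0,0,0,0,40],[0,0,0,0,0,0,40],[0,0,0,0,0,0,40],[0,0,0,0,0,0,40],[0,0,0,0,0,0,40]]'; python3 go.py 519 110 250 -13
python3 - <<'E'
from ov import *
S=optics.grab_frame("side");T=optics.grab_frame("top")
cv2.imwrite("pics/s1.png",cv2.resize(S[110:230,200:340],(700,600),interpolation=cv2.INTER_CUBIC))
cv2.imwrite("pics/t1.png",cv2.resize(T[150:250,200:300],(600,600),interpolation=cv2.INTER_CUBIC))
E
```

```text
clock: 2.48
tool_pos: [518.9, 109.7, 248.8]
ee_rot: [3.121, -0.356, 0.0]
contact_force: [1.4, -1.2, 0.9]
width: 0.439
clock: 3.1
tool_pos: [518.4, 107.5, 250.1]
ee_rot: [3.121, -0.357, 0.002]
contact_force: [-0.8, -0.6, 0.1]
width: 0.431
t 3.1 pos [518.4 107.5 250.1] toolx yaw -13.04 z [ 1.e-03 -7.e-04 -1.e+00] F [-0.77 -0.59  0.05] w 0.4312
shift [-0.02 -2.56  0.06] turn [ 0.004 -0.008 -0.005]
```

View pics/s1.png

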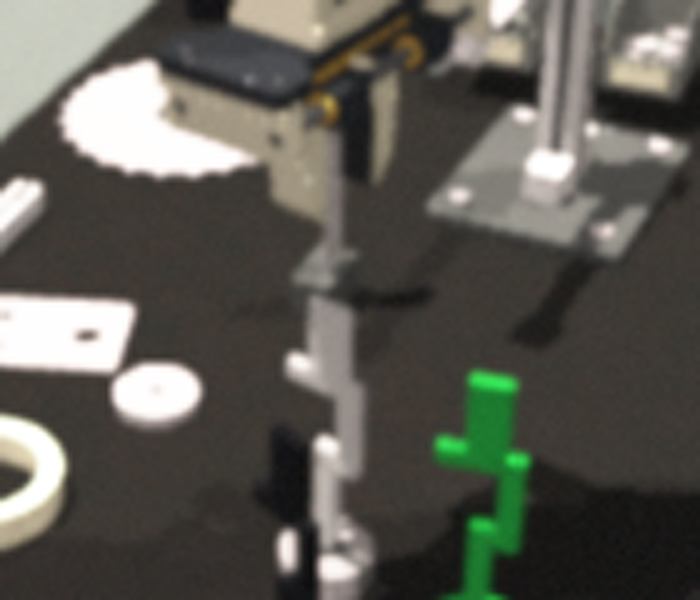

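```bash
python3 - <<'E'
from h import *
print(proj("side",[518.4,107.5,250.1]),proj("top",[518.4,107.5,250.1]))
E
python3 -m handwheel '[[0.5,-2.5,20,0,0,0,40],[0.5,-2.5,45,0,0,0,40],[0.5,-2.5,70,0,0,0,40],[0.5,-2.5,90,0,0,0,40],[0.5,-2.5,101,0,0,0,40]]'; python3 -m handwheel '[[0,0,0,0,0,0,40],[0,0,0,0,0,0,40],[0,0,0,0,0,0,40],[0,0,0,0,0,0,40],[0,0,0,0,0,0,40]]'; python3 go.py 519 110 149 -13
python3 - <<'E'
from ov import *
S=optics.grab_frame("side");T=optics.grab_frame("top")
cv2.imwrite("pics/s2.png",cv2.resize(S[130:230,220:320],(600,600),interpolation=cv2.INTER_CUBIC))
E
```

```text
[266.22868064 148.376113  ] [247.29568651 196.88263504]
clock: 3.82
tool_pos: [518.4, 111.0, 146.8]
ee_rot: [3.122, -0.353, -0.003]
contact_force: [0.6, 0.2, 0.5]
width: 0.438
clock: 4.45
tool_pos: [519.5, 110.9, 148.9]
ee_rot: [3.122, -0.354, 0.001]
contact_force: [0.1, -0.7, 0.2]
width: 0.437
t 4.45 pos [519.5 110.9 148.9] toolx yaw -12.95 z [ 7.e-04 -1.e-04 -1.e+00] F [ 0.06 -0.72  0.15] w 0.4371
shift [-0.27  0.97 -0.08] turn [-0.    -0.005  0.007]
```

View pics/s2.png

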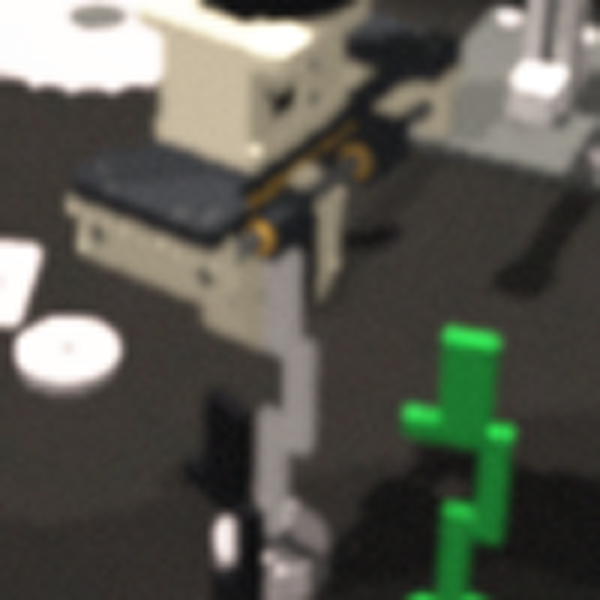

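Run:
```python
from h import *
ey=np.array([np.cos(np.radians(-13)),np.sin(np.radians(-13)),0]);ex=np.array([-ey[1]*-1*-1,0,0])
pe=np.array([-ey[1],ey[0],0])
for dx in(-9.5,9.5):
    q=proj("side",np.array([519.2,110.5,149])+ey*dx+pe*20); print(dx,(q-[220,130]+.5)*6)
    q=proj("side",np.array([519,110,188])+ey*dx*11/9.5); print("tabtop",(q-[220,130]+.5)*6)
    q=proj("side",np.array([519,110,144])+ey*dx*11/9.5); print("tabbot",(q-[220,130]+.5)*6)
```

```text
-9.5 [264.27327686 341.98893451]
tabtop [295.54145298 247.60319463]
tabbot [293.53966587 330.38804632]
9.5 [228.854922   327.18537882]
tabtop [253.90765047 231.27643705]
tabbot [252.91301303 313.64031044]
```

```bash
python3 -m handwheel '[[0,0.5,0,0,0,0,25],[0,0.5,0,0,0,0,16],[0,0.5,0,0,0,0,10],[0,0.5,0,0,0,0,4],[0,0.5,0,0,0,0,4]]' 30; python3 -m handwheel '[[0,0,0,0,0,0,4],[0,0,0,0,0,0,4],[0,0,0,0,0,0,4],[0,0,0,0,0,0,4],[0,0,0,0,0,0,4]]' 30; python3 go.py 519 110 149 -13
```

```text
clock: 5.18
tool_pos: [519.2, 110.5, 148.6]
ee_rot: [-3.122, 0.354, -0.0]
contact_force: [0.9, -0.3, 0.4]
width: 0.083
clock: 5.8
tool_pos: [519.1, 110.5, 148.6]
ee_rot: [-3.122, 0.354, 0.0]
contact_force: [-0.2, 0.2, -0.3]
width: 0.082
t 5.8 pos [519.1 110.5 148.6] toolx yaw -12.93 z [-0.e+00  1.e-04 -1.e+00] F [-0.24  0.2  -0.26] w 0.0821
shift [-0.02  0.5  -0.44] turn [-0.     0.     0.008]
```

```bash
python3 -m handwheel '[[0,0,-3,0,0,0,4],[0,0,-10,0,0,0,4],[0,0,-20,0,0,0,4],[0,0,-32,0,0,0,4],[0,0,-45,0,0,0,4]]' ; python3 -m handwheel '[[0,0,-15,0,0,0,4],[0,0,-30,0,0,0,4],[0,0,-45,0,0,0,4],[0,0,-60,0,0,0,4],[0,0,-67,0,0,0,4]]'; python3 -m handwheel '[[0,0,0,0,0,0,4],[0,0,0,0,0,0,4],[0,0,0,0,0,0,4],[0,0,0,0,0,0,4],[0,0,0,0,0,0,4]]';python3 go.py 450 0 261 -8
python3 - <<'E'
from ov import *
S=optics.grab_frame("side");T=optics.grab_frame("top")
cv2.imwrite("pics/s3.png",cv2.resize(S[80:230,200:350],(600,600),interpolation=cv2.INTER_CUBIC))
f=[]
for i in range(4): f.append(monitor.read_state()["contact_force"]); optics.grab_frame("top")
print(np.round(f,2))
E
```

```text
clock: 6.42
tool_pos: [519.3, 110.5, 194.7]
ee_rot: [-3.122, 0.354, -0.001]
contact_force: [-0.7, -0.4, -4.7]
width: 0.087
clock: 7.05
tool_pos: [519.6, 110.6, 261.9]
ee_rot: [-3.121, 0.354, -0.002]
contact_force: [-0.4, -0.2, -4.9]
width: 0.082
clock: 7.68
tool_pos: [519.0, 110.5, 260.4]
ee_rot: [-3.122, 0.354, 0.001]
contact_force: [0.2, -0.6, -4.8]
width: 0.081
t 7.675 pos [519.  110.5 260.4] toolx yaw -12.93 z [-4.e-04  1.e-04 -1.e+00] F [ 0.21 -0.58 -4.84] w 0.0815
shift [-42.58 123.14  -0.6 ] turn [-0.     0.003 -0.616]
[[-0.37 -0.84 -5.62]
 [-0.24 -0.03 -4.45]
 [-1.09 -0.44 -4.72]
 [-0.38  0.72 -5.71]]
```

View pics/s3.png

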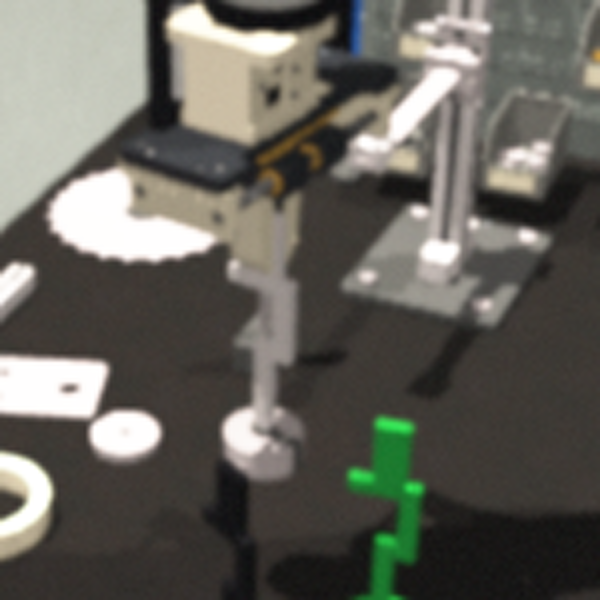

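```bash
python3 go.py 454 -131 260 -2.5; python3 go.py 470 0 260 -8
```

```text
t 7.975 pos [519.2 110.5 260.6] toolx yaw -12.93 z [ 1.e-04 -0.e+00 -1.e+00] F [-0.42  0.33 -4.46] w 0.0869
shift [ -9.47 249.93   0.62] turn [ 0.000e+00 -1.000e-03 -1.304e+00]
t 7.975 pos [519.2 110.5 260.6] toolx yaw -12.93 z [ 1.e-04 -0.e+00 -1.e+00] F [-0.42  0.33 -4.46] w 0.0869
shift [-23.19 118.68   0.62] turn [ 0.    -0.001 -0.616]
```

Straight path in two gentle calls.

```bash
python3 -m handwheel '[[-3,10,0,0,0,-0.1,4],[-8,30,0,0,0,-0.2,4],[-14,55,0,0,0,-0.4,4],[-20,85,0,0,0,-0.6,4],[-26,115,0,0,0,-0.7,4]]' ;python3 go.py 454 -131 260 -2.5
```

```text
clock: 8.6
tool_pos: [467.1, 2.9, 260.5]
ee_rot: [3.135, -0.199, -0.0]
contact_force: [0.8, -0.9, -4.7]
width: 0.083
t 8.6 pos [467.1   2.9 260.5] toolx yaw -7.27 z [-2.e-04 -7.e-04 -1.e+00] F [ 0.83 -0.89 -4.74] w 0.0827
shift [  3.9  134.44   0.63] turn [ 0.005  0.001 -0.596]
```

```bash
python3 -m handwheel '[[1,30,0,0,0,-0.1,4],[2,60,0,0,0,-0.3,4],[3,90,0.5,0,0,-0.5,4],[4,115,0.5,0,0,-0.6,4],[4,128,0.5,0,0,-0.6,4]]' ; python3 -m handwheel '[[0,0,0,0,0,0,4],[0,0,0,0,0,0,4],[0,0,0,0,0,0,4],[0,0,0,0,0,0,4],[0,0,0,0,0,0,4]]';python3 go.py 454 -131 260 -2.5
python3 - <<'E'
from ov import *
S=optics.grab_frame("side");T=optics.grab_frame("top")
cv2.imwrite("pics/s4r.png",S);cv2.imwrite("pics/t4r.png",T)
cv2.imwrite("pics/s4.png",cv2.resize(S[60:180,250:370],(600,600),interpolation=cv2.INTER_CUBIC))
cv2.imwrite("pics/t4.png",cv2.resize(T[170:250,310:390],(600,600),interpolation=cv2.INTER_CUBIC))
for n in("side","top"):
    for t in("hanger_seat","saddle","hanger_tab"):
        print(n,t,[(np.round(x["xy"],1).tolist(),round(x["confidence"],2)) for x in models.place_of(n,t)][:4])
E
```

```text
clock: 9.22
tool_pos: [454.9, -125.2, 260.0]
ee_rot: [3.14, -0.073, -0.001]
contact_force: [0.5, 0.5, -5.7]
width: 0.091
clock: 9.85
tool_pos: [455.8, -122.9, 260.1]
ee_rot: [-3.141, 0.068, -0.0]
contact_force: [0.0, 0.3, -5.0]
width: 0.085
t 9.85 pos [ 455.8 -122.9  260.1] toolx yaw -2.49 z [ 1.e-04  0.e+00 -1.e+00] F [ 0.    0.31 -5.04] w 0.0847
shift [-1.42  8.2   0.12] turn [-0.    -0.     0.001]
side hanger_seat [([296.0, 198.7], 0.72), ([256.1, 213.7], 0.7)]
side saddle [([292.4, 117.4], 0.67), ([247.8, 349.0], 0.36)]
side hanger_tab [([297.9, 192.1], 0.74), ([258.2, 201.4], 0.64), ([315.9, 109.7], 0.56), ([291.6, 116.3], 0.21)]
top hanger_seat [([213.4, 206.9], 0.79), ([235.7, 232.3], 0.77), ([340.1, 213.4], 0.51)]
top saddle [([126.6, 245.3], 0.49), ([343.8, 190.6], 0.42), ([234.1, 271.8], 0.27)]
top hanger_tab [([236.2, 236.3], 0.69), ([341.2, 219.4], 0.59), ([202.0, 209.2], 0.56)]
```

View pics/s4.png

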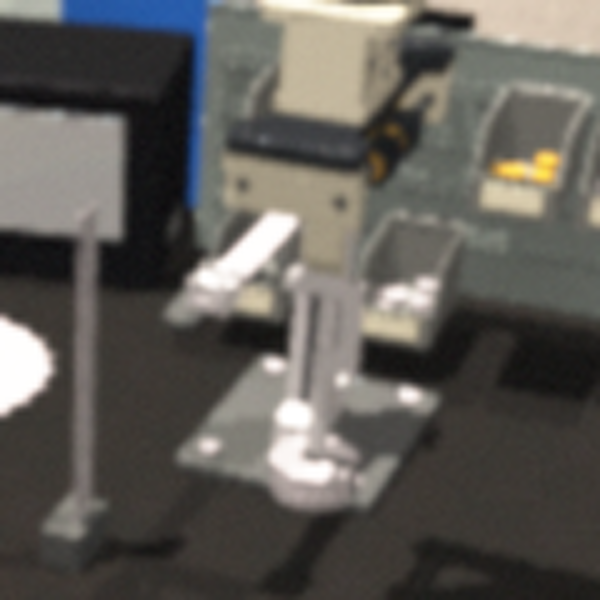

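View pics/t4.png

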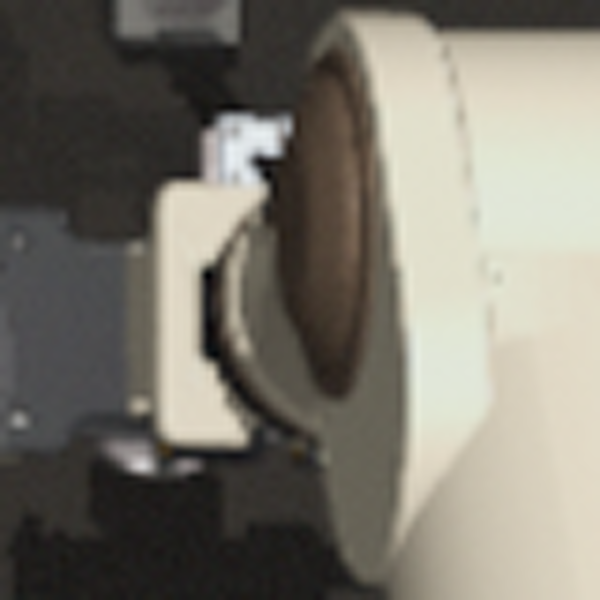

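Run:
```python
import cv2
for n in("s4r","t4r"): cv2.imwrite(f"pics/{n}b.png",cv2.resize(cv2.imread(f"pics/{n}.png"),(768,576)))
```

```text
(no output)
```

View pics/s4rb.png

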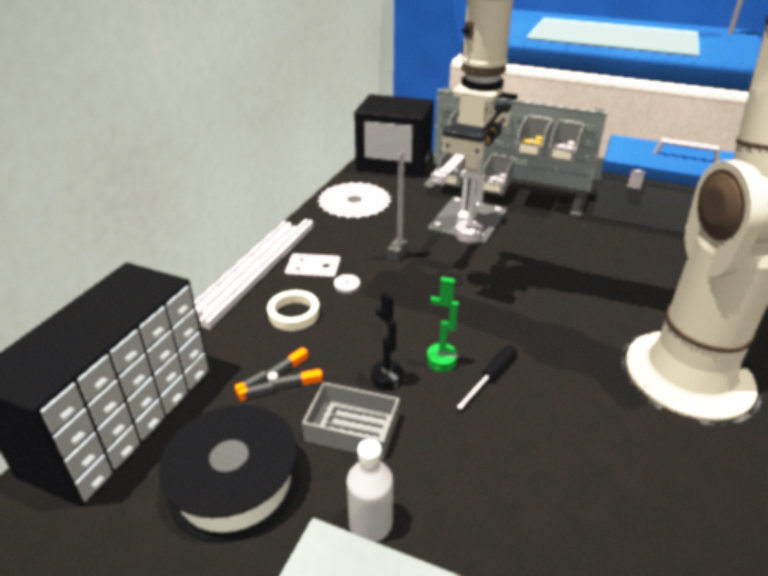

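View pics/t4rb.png

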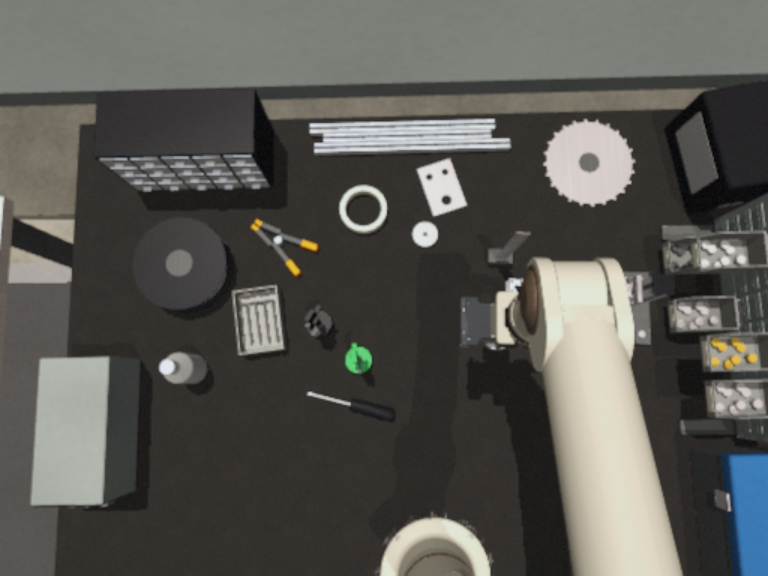

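```bash
cat > sad.py <<'E'
from h import *
def drawbox(n,im,P0,yaw,bx,s,ox,oy,col=(0,0,255)):
    c,si=np.cos(yaw),np.sin(yaw); ey=np.array([c,si,0]);ex=np.array([si,-c,0])  # stand axes
    P={}
    for i,a in enumerate(bx[0]):
        for j,b in enumerate(bx[1]):
            for k,d in enumerate(bx[2]):
                q=proj(n,np.array(P0)+ex*a+ey*b+[0,0,d]);P[i,j,k]=(int(round((q[0]-ox+.5)*s)),int(round((q[1]-oy+.5)*s)))
    for u in P:
        for v in P:
            if sum(np.abs(np.subtract(u,v)))==1: cv2.line(im,P[u],P[v],col,1)
E
cat > o1.py <<'E'
from sad import *
S=cv2.imread("pics/side0.png");T=cv2.imread("pics/top0.png")
for nm,(x,y,yd) in {"A":(532,-134,-2.5),"B":(532,-145,-2.5)}.items():
    a=cv2.resize(S[90:150,270:330],(390,390),interpolation=cv2.INTER_CUBIC)
    b=cv2.resize(T[170:230,330:390],(390,390),interpolation=cv2.INTER_CUBIC)
    for n,im,ox,oy in(("side",a,270,90),("top",b,330,170)):
        drawbox(n,im,(x,y,228),np.radians(yd),((-15,15),(-13,13),(-15.5,4)),6.5,ox,oy)
        drawbox(n,im,(x,y,228),np.radians(yd),((15,200),(-10,10),(-9.5,-6.5)),6.5,ox,oy,(255,0,0))
        drawbox(n,im,(x,y,228),np.radians(yd),((205,235),(-15,15),(-228,72)),6.5,ox,oy,(0,160,0))
    cv2.imwrite(f"pics/sad{nm}.png",np.hstack([a,b]))
E
python3 o1.py
```

```text
(no output)
```

View pics/sadA.png

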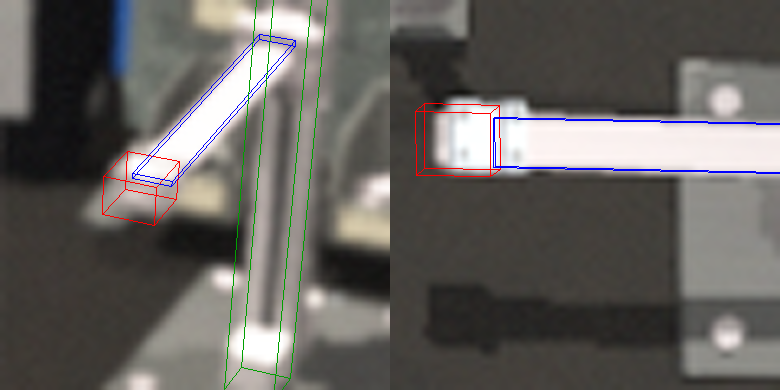

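View pics/sadB.png

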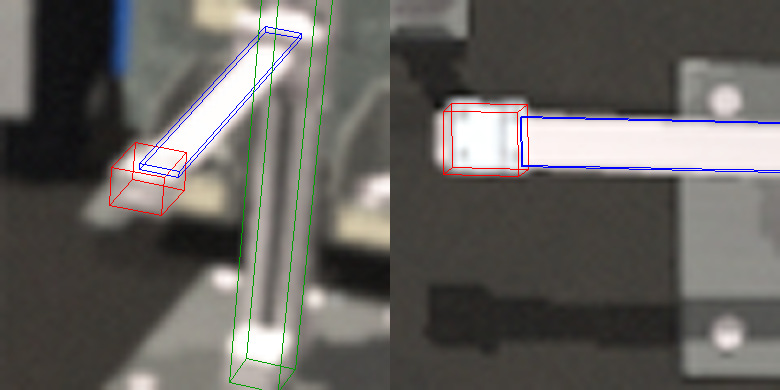

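```bash
cat > o2.py <<'E'
from sad import *
S=cv2.imread("pics/side0.png");T=cv2.imread("pics/top0.png")
out=[]
for (x,y,yd) in (None,)*3,(532,-144,-2.5),(533,-140,-2.5):
    a=cv2.resize(S[105:130,278:303],(390,390),interpolation=cv2.INTER_CUBIC)
    b=cv2.resize(T[180:205,332:357],(390,390),interpolation=cv2.INTER_CUBIC)[:200]
    b=cv2.resize(T[182:200,332:357],(390,281),interpolation=cv2.INTER_CUBIC)[:210]
    k=15.6
    if x:
      for n,im,ox,oy in(("side",a,278,105),("top",b,332,182)):
        drawbox(n,im,(x,y,228),np.radians(yd),((-15,15),(-13,13),(-15.5,4)),k,ox,oy)
        drawbox(n,im,(x,y,228),np.radians(yd),((-6,6),(-13,13),(0,4)),k,ox,oy,(255,0,0))
    out.append(np.vstack([a,b]))
cv2.imwrite("pics/sadC.png",np.hstack(out)[:, :])
h=np.hstack(out); cv2.imwrite("pics/sadC.png",cv2.resize(h,None,fx=800/h.shape[1],fy=800/h.shape[1]))
E
python3 o2.py
```

```text
(no output)
```

View pics/sadC.png

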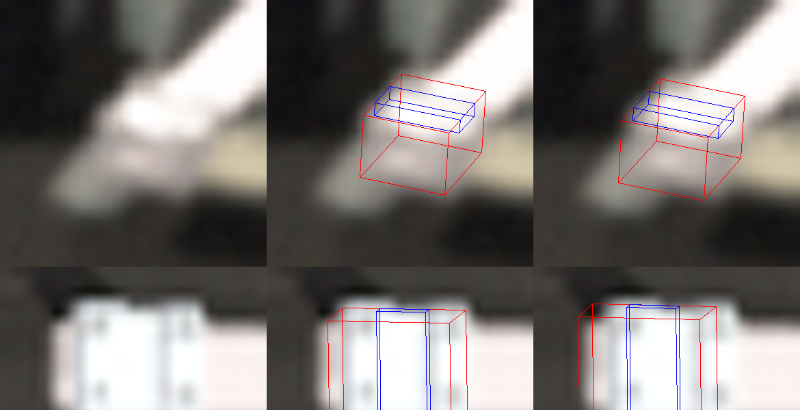

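```bash
python3 -m handwheel '[[0,4,0,0,0,0,4],[0,9,0,0,0,0,4],[0,14,0,0,0,0,4],[0,17,0,0,0,0,4],[0,17.7,0,0,0,0,4]]' ; python3 -m handwheel '[[0,0,0,0,0,0,4],[0,0,0,0,0,0,4],[0,0,0,0,0,0,4],[0,0,0,0,0,0,4],[0,0,0,0,0,0,4]]';python3 go.py 455 -140.7 260 -2.5
cat > o3.py <<'E'
from ov import *
import sad,sys
S=optics.grab_frame("side"); cv2.imwrite(f"pics/{sys.argv[1]}r.png",S)
s=monitor.read_state();p=s["tool_pos"];m=R.from_rotvec(s["ee_rot"]).as_matrix();yaw=np.arctan2(m[1,0],m[0,0])
print(np.round(p,1),np.degrees(yaw).round(2),np.round(s["contact_force"],2),proj("side",p))
dx=float(sys.argv[2]); 
o=[]
for ov in(0,1):
    a=cv2.resize(S[85:160,275:325],(400,600),interpolation=cv2.INTER_CUBIC)
    if ov:
        draw("side",a,p[0]+dx*np.cos(yaw),p[1]+dx*np.sin(yaw),yaw,8,275,85,z0=p[2]-148.6)
        sad.drawbox("side",a,(532.5,-144,228),np.radians(-2.5),((-15,15),(-13,13),(-15.5,4)),8,275,85,(255,0,0))
    o.append(a)
cv2.imwrite(f"pics/{sys.argv[1]}.png",np.hstack(o))
E
python3 o3.py p1 0
```

```text
clock: 10.88
tool_pos: [454.9, -141.3, 260.1]
ee_rot: [-3.141, 0.07, 0.0]
contact_force: [-0.3, 0.3, -5.3]
width: 0.086
clock: 11.5
tool_pos: [454.9, -140.9, 260.1]
ee_rot: [-3.141, 0.069, -0.0]
contact_force: [0.2, -1.4, -6.2]
width: 0.088
t 11.5 pos [ 454.9 -140.9  260.1] toolx yaw -2.53 z [ 0.  0. -1.] F [ 0.22 -1.43 -6.17] w 0.0878
shift [ 0.06 -0.2   0.1 ] turn [-0.    -0.    -0.004]
[ 454.9 -140.9  260.1] -2.53 [ 0.82 -0.63 -5.6 ] [317.43294397 110.30060715]
```

View pics/p1.png

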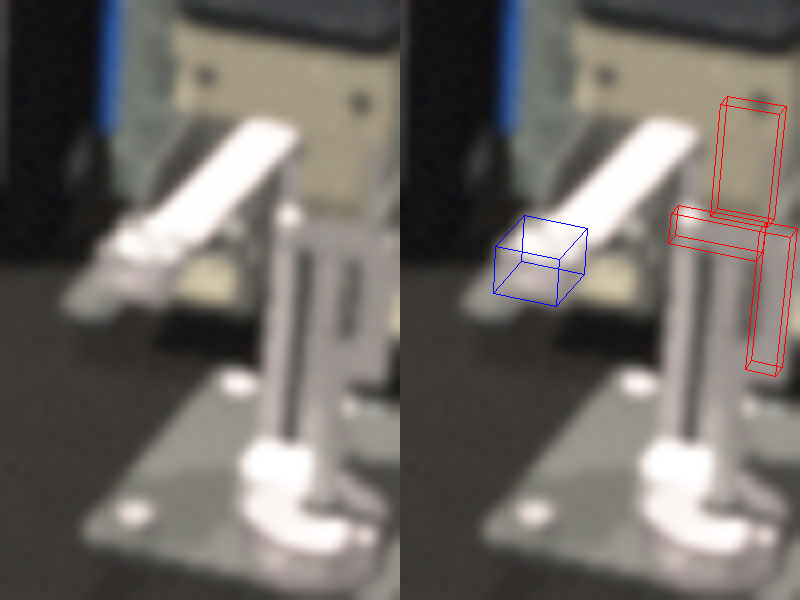

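```bash
python3 -m handwheel '[[5,-0.2,0,0,0,0,4],[12,-0.2,0,0,0,0,4],[20,-0.2,0,0,0,0,4],[27,-0.2,0,0,0,0,4],[30,-0.2,0,0,0,0,4]]' ; python3 -m handwheel '[[0,0,0,0,0,0,4],[0,0,0,0,0,0,4],[0,0,0,0,0,0,4],[0,0,0,0,0,0,4],[0,0,0,0,0,0,4]]';python3 o3.py p2 0
```

```text
clock: 12.18
tool_pos: [485.6, -141.9, 260.0]
ee_rot: [-3.14, 0.069, -0.0]
contact_force: [-0.1, 0.4, -5.3]
width: 0.085
clock: 12.8
tool_pos: [484.8, -142.2, 260.2]
ee_rot: [3.141, -0.07, 0.0]
contact_force: [-0.3, -1.2, -4.8]
width: 0.087
[ 484.9 -142.1  260.2] -2.54 [-0.15  0.55 -5.15] [307.74386011 108.42129491]
```

View pics/p2.png

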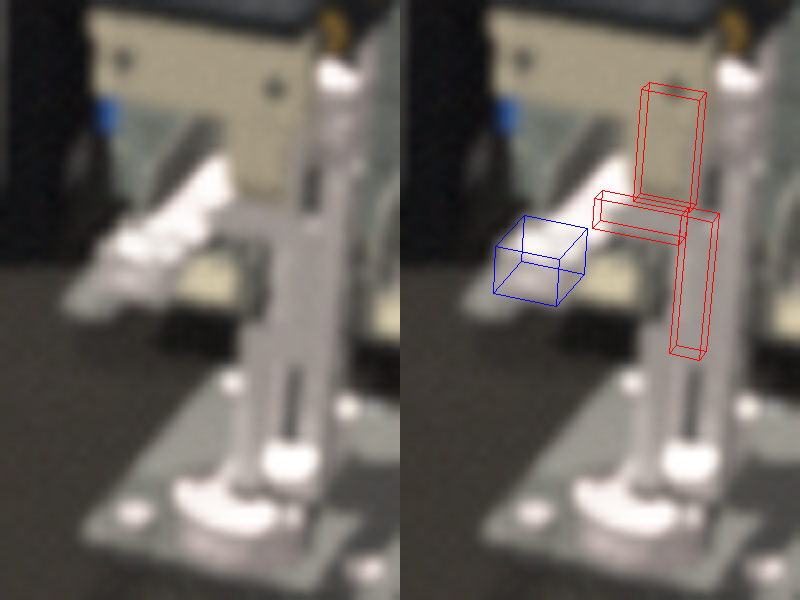

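```bash
python3 -m handwheel '[[4,0,0,0,0,0,4],[10,0,0,0,0,0,4],[17,0,0,0,0,0,4],[23,0,0,0,0,0,4],[26,0,0,0,0,0,4]]' ; python3 -m handwheel '[[0,0,0,0,0,0,4],[0,0,0,0,0,0,4],[0,0,0,0,0,0,4],[0,0,0,0,0,0,4],[0,0,0,0,0,0,4]]';python3 o3.py p3 0
```

```text
clock: 13.48
tool_pos: [511.4, -143.1, 260.0]
ee_rot: [-3.14, 0.069, -0.0]
contact_force: [-0.4, -0.3, -5.3]
width: 0.082
clock: 14.1
tool_pos: [510.8, -143.3, 260.1]
ee_rot: [3.141, -0.07, 0.0]
contact_force: [-0.7, -0.1, -5.3]
width: 0.081
[ 510.8 -143.3  260.1] -2.54 [ 0.41  0.43 -5.59] [299.47694053 106.82937918]
```

View pics/p3.png

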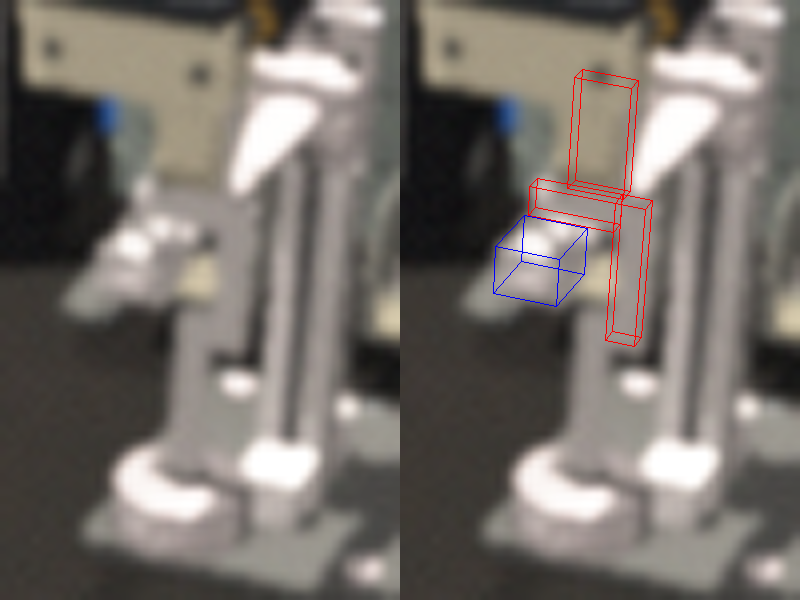

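```bash
python3 -m handwheel '[[2,0,0,0,0,0,4],[5,0,0,0,0,0,4],[9,0,0,0,0,0,4],[12,0,0,0,0,0,4],[13,0,0,0,0,0,4]]' ; python3 -m handwheel '[[0,0,0,0,0,0,4],[0,0,0,0,0,0,4],[0,0,0,0,0,0,4],[0,0,0,0,0,0,4],[0,0,0,0,0,0,4]]';python3 o3.py p4 0
python3 - <<'E'
from sad import *
from h import *
S=cv2.imread("pics/p4r.png")
cv2.imwrite("pics/p4z.png",cv2.resize(S[100:130,280:310],(600,600),interpolation=cv2.INTER_CUBIC))
E
```

```text
clock: 14.78
tool_pos: [524.2, -143.7, 260.0]
ee_rot: [-3.141, 0.069, -0.0]
contact_force: [0.4, -0.1, -5.0]
width: 0.085
clock: 15.4
tool_pos: [523.8, -143.8, 260.1]
ee_rot: [3.141, -0.07, 0.0]
contact_force: [-0.4, 0.2, -4.9]
width: 0.086
[ 523.8 -143.8  260.1] -2.53 [ 0.27 -0.37 -5.31] [295.38045566 106.03941517]
```

View pics/p4.png

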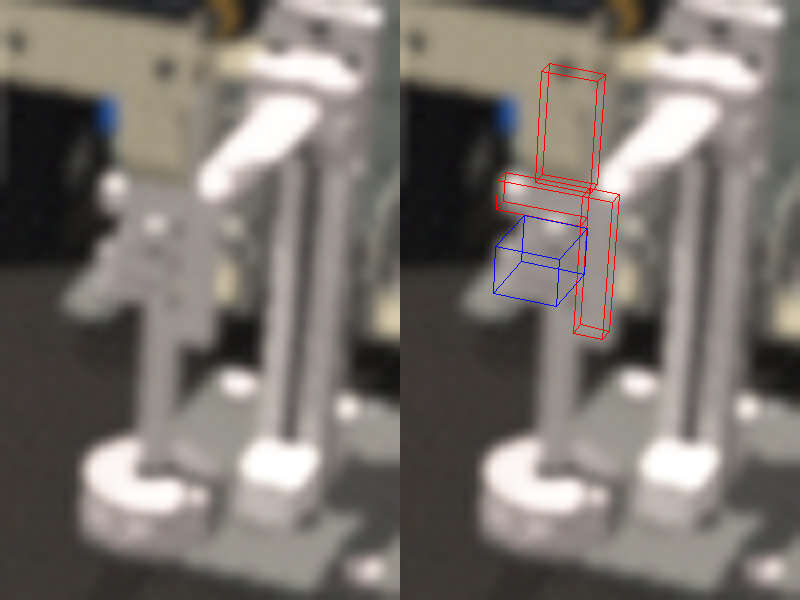

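View pics/p4z.png

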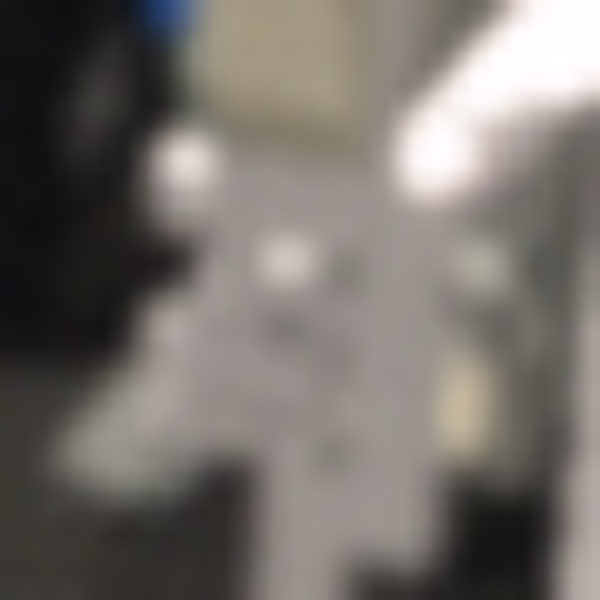

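```bash
cat > ff.py <<'E'
from h import *
f=[];p=[]
for i in range(5):
    optics.grab_frame("side"); s=monitor.read_state(); f.append(s["contact_force"]);p.append(s["tool_pos"])
print("F",np.mean(f,0).round(2),"pos",np.mean(p,0).round(2),"torque",np.round(s["torque"],3),"t",s["clock"])
E
python3 ff.py
python3 -m handwheel '[[0.4,0,0,0,0,0,4],[0.8,0,0,0,0,0,4],[1.2,0,0,0,0,0,4],[1.6,0,0,0,0,0,4],[2,0,0,0,0,0,4]]' ; python3 ff.py
```

```text
F [-0.13  0.26 -5.06] pos [ 523.86 -143.8   260.11] torque [0.046 0.041 0.025] t 15.7
clock: 16.32
tool_pos: [525.9, -143.9, 260.1]
ee_rot: [3.141, -0.069, 0.0]
contact_force: [-0.3, 0.0, -5.0]
width: 0.086
F [ 0.05  0.31 -5.23] pos [ 525.89 -143.87  260.1 ] torque [ 0.045 -0.009  0.027] t 16.575
```

```bash
python3 -m handwheel '[[0.2,0,0,0,0,0,4],[0.4,0,0,0,0,0,4],[0.6,0,0,0,0,0,4],[0.8,0,0,0,0,0,4],[1,0,0,0,0,0,4]]' ; python3 ff.py
python3 -m handwheel '[[0.2,0,0,0,0,0,4],[0.4,0,0,0,0,0,4],[0.6,0,0,0,0,0,4],[0.8,0,0,0,0,0,4],[1,0,0,0,0,0,4]]' ; python3 ff.py
```

```text
clock: 17.2
tool_pos: [526.9, -143.9, 260.1]
ee_rot: [-3.141, 0.07, 0.0]
contact_force: [0.5, -0.0, -5.8]
width: 0.085
F [-0.23 -0.07 -5.1 ] pos [ 526.87 -143.9   260.1 ] torque [-0.002  0.013  0.002] t 17.45
clock: 18.08
tool_pos: [527.7, -143.9, 260.0]
ee_rot: [3.141, -0.069, -0.001]
contact_force: [-0.5, 0.4, -5.2]
width: 0.081
F [-0.38 -0.25 -5.44] pos [ 527.71 -143.97  260.04] torque [-0.025  0.141  0.044] t 18.325
```

```bash
python3 -m handwheel '[[0.1,0,0,0,0,0,4],[0.2,0,0,0,0,0,4],[0.3,0,0,0,0,0,4],[0.4,0,0,0,0,0,4],[0.5,0,0,0,0,0,4]]' ; python3 ff.py
```

```text
clock: 18.95
tool_pos: [527.9, -144.0, 259.9]
ee_rot: [-3.141, 0.069, 0.002]
contact_force: [-3.4, -0.7, -4.2]
width: 0.089
F [-3.8   0.5  -5.35] pos [ 527.91 -143.97  259.91] torque [ 0.124  0.913 -0.029] t 19.2
```

```bash
python3 -m handwheel '[[-0.4,0.1,0,0,0,0,4],[-0.8,0.2,0,0,0,0,4],[-1.2,0.3,0,0,0,0,4],[-1.6,0.3,1,0,0,0,4],[-1.8,0.3,2,0,0,0,4]]' ; python3 ff.py
python3 -m handwheel '[[0,0,1,0,0,0,4],[0,0,2,0,0,0,4],[0,0,3,0,0,0,4],[0,0,4,0,0,0,4],[0,0,5,0,0,0,4]]' ; python3 ff.py
```

```text
clock: 19.82
tool_pos: [527.3, -144.4, 258.4]
ee_rot: [3.14, -0.069, 0.003]
contact_force: [-0.7, -0.4, -5.7]
width: 0.087
F [ 0.1   0.25 -4.87] pos [ 526.9  -144.39  258.21] torque [-0.009  0.03  -0.006] t 20.075
clock: 20.7
tool_pos: [526.5, -144.2, 253.0]
ee_rot: [-3.141, 0.069, -0.0]
contact_force: [0.3, 0.3, -5.2]
width: 0.084
F [-0.15 -0.18 -4.87] pos [ 526.51 -144.21  253.02] torque [ 0.023  0.004 -0.008] t 20.95
```

```bash
python3 -m handwheel '[[0,0,0.8,0,0,0,4],[0,0,1.6,0,0,0,4],[0,0,2.4,0,0,0,4],[0,0,3.2,0,0,0,4],[0,0,4,0,0,0,4]]' ; python3 ff.py
python3 -m handwheel '[[0,0,0.7,0,0,0,4],[0,0,1.4,0,0,0,4],[0,0,2.1,0,0,0,4],[0,0,2.8,0,0,0,4],[0,0,3.5,0,0,0,4]]' ; python3 ff.py
python3 -m handwheel '[[0,0,0.7,0,0,0,4],[0,0,1.4,0,0,0,4],[0,0,2.1,0,0,0,4],[0,0,2.8,0,0,0,4],[0,0,3.5,0,0,0,4]]' ; python3 ff.py
```

```text
clock: 21.58
tool_pos: [526.5, -144.2, 249.0]
ee_rot: [-3.141, 0.069, -0.0]
contact_force: [-0.9, 0.3, -5.4]
width: 0.081
F [-0.01 -0.11 -5.61] pos [ 526.51 -144.19  249.04] torque [0.07  0.009 0.051] t 21.825
clock: 22.45
tool_pos: [526.6, -144.2, 245.6]
ee_rot: [-3.141, 0.069, -0.0]
contact_force: [-0.2, 1.1, -4.2]
width: 0.088
F [-0.08  0.25 -5.05] pos [ 526.53 -144.17  245.57] torque [ 0.072 -0.003  0.004] t 22.7
clock: 23.32
tool_pos: [526.6, -144.1, 242.1]
ee_rot: [-3.141, 0.069, -0.0]
contact_force: [-1.0, 0.9, -4.4]
width: 0.09
F [-0.12  0.55 -4.27] pos [ 526.61 -144.12  242.1 ] torque [ 0.233 -0.027  0.021] t 23.575
```

```bash
python3 -m handwheel '[[0,0,0.7,0,0,0,4],[0,0,1.4,0,0,0,4],[0,0,2.1,0,0,0,4],[0,0,2.8,0,0,0,4],[0,0,3.5,0,0,0,4]]' ; python3 ff.py
python3 -m handwheel '[[0,0,0.7,0,0,0,4],[0,0,1.4,0,0,0,4],[0,0,2.1,0,0,0,4],[0,0,2.8,0,0,0,4],[0,0,3.5,0,0,0,4]]' ; python3 ff.py; python3 o3.py p5 0
```

```text
clock: 24.2
tool_pos: [526.6, -144.1, 238.6]
ee_rot: [-3.141, 0.069, -0.0]
contact_force: [-0.0, 1.1, -3.0]
width: 0.084
F [ 0.49  1.09 -4.13] pos [ 526.6  -144.13  238.6 ] torque [ 0.305 -0.043 -0.046] t 24.45
clock: 25.08
tool_pos: [526.6, -144.2, 235.1]
ee_rot: [3.141, -0.069, 0.0]
contact_force: [0.5, 0.9, -3.0]
width: 0.082
F [-0.07  1.   -2.81] pos [ 526.61 -144.19  235.11] torque [ 0.394 -0.115  0.024] t 25.325
[ 526.6 -144.2  235.1] -2.53 [ 0.01  1.34 -3.33] [294.07501655 113.48085909]
```

View pics/p5.png

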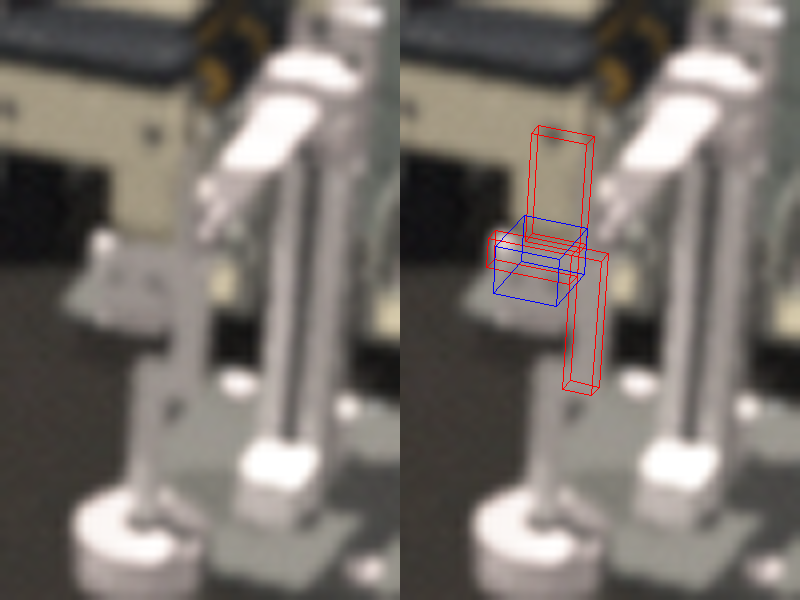

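```bash
python3 -m handwheel '[[0,-0.1,0.7,0,0,0,4],[0,-0.2,1.4,0,0,0,4],[0,-0.3,2.1,0,0,0,4],[0,-0.4,2.8,0,0,0,4],[0,-0.4,3.5,0,0,0,4]]' ; python3 ff.py
python3 -m handwheel '[[0,0,0.7,0,0,0,4],[0,0,1.4,0,0,0,4],[0,0,2.1,0,0,0,4],[0,0,2.8,0,0,0,4],[0,0,3.5,0,0,0,4]]' ; python3 ff.py
```

```text
clock: 26.0
tool_pos: [526.6, -144.2, 231.6]
ee_rot: [3.14, -0.07, 0.0]
contact_force: [0.3, -1.0, -1.8]
width: 0.086
F [ 0.25 -1.13 -1.81] pos [ 526.59 -144.19  231.61] torque [-0.205 -0.098 -0.007] t 26.25
clock: 26.88
tool_pos: [526.6, -143.9, 228.1]
ee_rot: [3.141, -0.07, 0.0]
contact_force: [-0.7, -1.2, -0.8]
width: 0.085
F [ 0.01 -2.11 -1.24] pos [ 526.56 -143.86  228.09] torque [-0.41  -0.022  0.021] t 27.125
```

```bash
python3 -m handwheel '[[0,0.1,0.6,0,0,0,4],[0,0.2,1.2,0,0,0,4],[0,0.3,1.8,0,0,0,4],[0,0.35,2.4,0,0,0,4],[0,0.35,3,0,0,0,4]]' ; python3 ff.py; python3 ff.py
```

```text
clock: 27.75
tool_pos: [526.5, -144.1, 225.1]
ee_rot: [-3.141, 0.069, -0.0]
contact_force: [-0.8, -0.7, -0.4]
width: 0.084
F [-0.19 -1.4  -0.49] pos [ 526.54 -144.08  225.07] torque [-0.229  0.083 -0.006] t 28.0
F [ 0.35 -1.08 -0.71] pos [ 526.55 -144.09  225.12] torque [-0.233  0.069 -0.008] t 28.25
```

```bash
sed -i 's/range(5)/range(12)/' ff.py
python3 -m handwheel '[[0,0.1,0.5,0,0,0,4],[0,0.2,1.0,0,0,0,4],[0,0.3,1.5,0,0,0,4],[0,0.35,2.0,0,0,0,4],[0,0.35,2.5,0,0,0,4]]' ; python3 ff.py; python3 ff.py
```

```text
clock: 28.88
tool_pos: [526.5, -144.4, 222.6]
ee_rot: [-3.141, 0.069, -0.0]
contact_force: [-0.4, -0.7, 0.6]
width: 0.087
F [-0.46  0.15 -0.36] pos [ 526.54 -144.36  222.6 ] torque [ 0.158  0.06  -0.012] t 29.475
F [-0.41  1.05 -0.22] pos [ 526.54 -144.39  222.6 ] torque [0.231 0.06  0.073] t 30.075
```

```bash
python3 -m handwheel '[[0,-0.05,0.3,0,0,0,4],[0,-0.1,0.6,0,0,0,4],[0,-0.1,0.9,0,0,0,4],[0,-0.1,1.2,0,0,0,4],[0,-0.1,1.2,0,0,0,4]]' ; python3 ff.py; python3 ff.py;python3 ff.py
```

```text
clock: 30.7
tool_pos: [526.5, -144.5, 221.4]
ee_rot: [3.141, -0.07, 0.0]
contact_force: [-0.7, 0.6, 0.5]
width: 0.086
F [-0.32  0.4  -0.01] pos [ 526.54 -144.48  221.41] torque [0.086 0.117 0.025] t 31.3
F [-0.47  0.12  0.01] pos [ 526.54 -144.48  221.41] torque [ 0.058  0.059 -0.001] t 31.9
F [-0.34 -0.16 -0.15] pos [ 526.53 -144.47  221.41] torque [ 0.006  0.099 -0.027] t 32.5
```

```bash
python3 -m handwheel '[[0,0,0.1,0,0,0,4],[0,0,0.2,0,0,0,4],[0,0,0.3,0,0,0,4],[0,0,0.3,0,0,0,4],[0,0,0.3,0,0,0,4]]' 12; python3 -m handwheel '[[0,0,0,0,0,0,4],[0,0,0,0,0,0,4],[0,0,0,0,0,0,4],[0,0,0,0,0,0,4],[0,0,0,0,0,0,4]]' 3;python3 ff.py
```

```text
clock: 33.12
tool_pos: [526.5, -144.5, 221.1]
ee_rot: [3.141, -0.07, 0.0]
contact_force: [0.4, -0.9, 0.5]
width: 0.086
clock: 33.75
tool_pos: [526.5, -144.4, 221.1]
ee_rot: [3.141, -0.069, 0.0]
contact_force: [-0.1, -0.5, 0.3]
width: 0.085
F [-0.19 -0.76  0.22] pos [ 526.55 -144.45  221.11] torque [-0.168  0.09  -0.016] t 34.35
```

```bash
python3 o3.py p6 0
```

```text
[ 526.5 -144.4  221.1] -2.54 [-0.06 -0.49  0.61] [293.85263134 117.65838344]
```

View pics/p6.png

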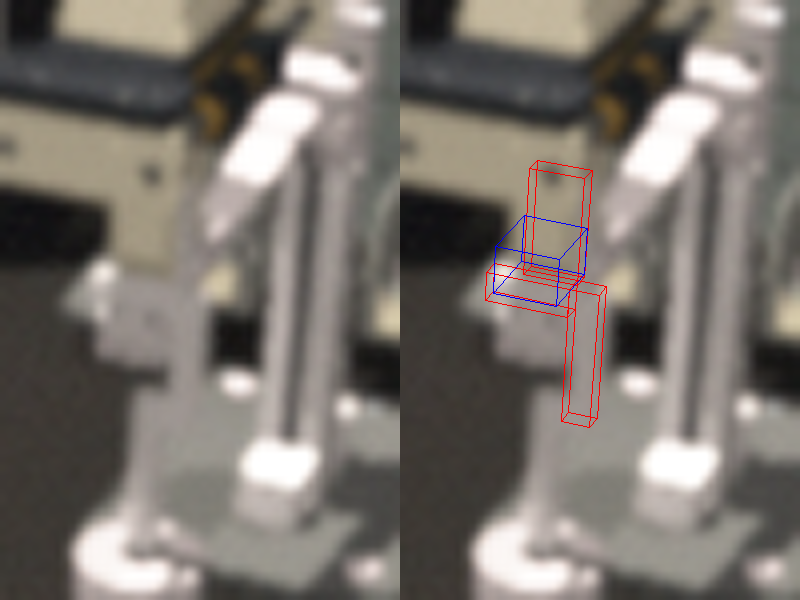

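```bash
python3 -m handwheel '[[0,0.1,-0.1,0,0,0,4],[0,0.1,-0.1,0,0,0,4],[0,0.1,-0.1,0,0,0,4],[0,0.1,-0.1,0,0,0,4],[0,0.1,-0.1,0,0,0,4]]' 3; python3 ff.py
python3 -m handwheel '[[0,0,0,0,0,0,7.6],[0,0,0,0,0,0,8],[0,0,0,0,0,0,8.5],[0,0,0,0,0,0,9],[0,0,0,0,0,0,10]]';python3 -m handwheel '[[0,0,0,0,0,0,11],[0,0,0,0,0,0,12],[0,0,0,0,0,0,14],[0,0,0,0,0,0,16],[0,0,0,0,0,0,18]]';python3 ff.py; python3 o3.py p7 0
```

```text
clock: 35.02
tool_pos: [526.5, -144.5, 221.2]
ee_rot: [-3.141, 0.069, -0.0]
contact_force: [-0.1, 0.2, -1.2]
width: 0.088
F [-0.19 -0.49  0.23] pos [ 526.55 -144.48  221.2 ] torque [-0.04   0.028 -0.052] t 35.625
clock: 36.25
tool_pos: [526.6, -144.5, 221.2]
ee_rot: [-3.141, 0.069, -0.0]
contact_force: [-0.4, -0.1, -0.0]
width: 0.106
clock: 36.88
tool_pos: [526.5, -144.5, 221.2]
ee_rot: [3.141, -0.069, 0.0]
contact_force: [0.2, 0.6, -0.5]
width: 0.191
F [-0.22  0.07 -0.06] pos [ 526.54 -144.51  221.2 ] torque [-0.008 -0.024  0.035] t 37.475
[ 526.5 -144.5  221.2] -2.53 [-0.42  0.86  0.11] [293.87606239 117.62886842]
```

View pics/p7.png

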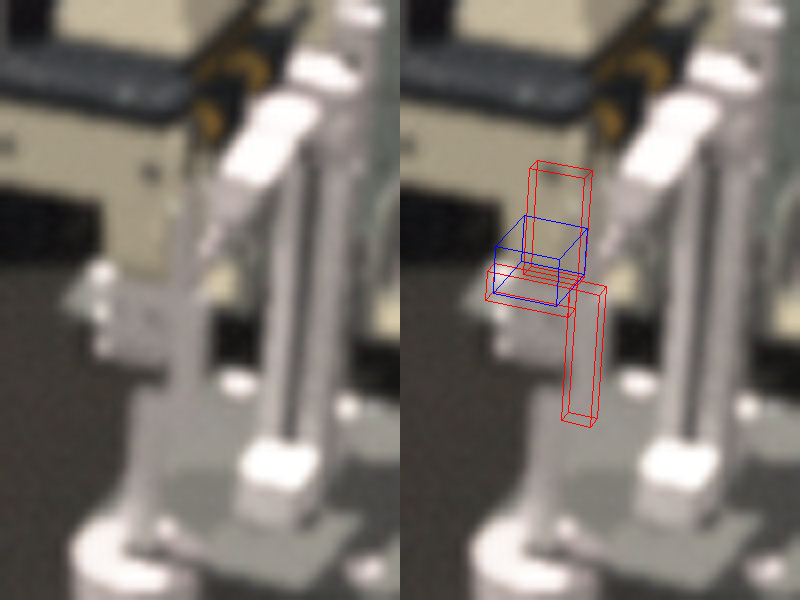

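```bash
python3 -m handwheel '[[0,0,0,0,0,0,24],[0,0,0,0,0,0,30],[0,0,0,0,0,0,35],[0,0,0,0,0,0,38],[0,0,0,0,0,0,38]]';python3 -m handwheel '[[0,0,-3,0,0,0,38],[0,0,-10,0,0,0,38],[0,0,-20,0,0,0,38],[0,0,-32,0,0,0,38],[0,0,-45,0,0,0,38]]';python3 -m handwheel '[[0,0,-20,0,0,0,38],[0,0,-40,0,0,0,38],[0,0,-60,0,0,0,38],[0,0,-80,0,0,0,38],[0,0,-90,0,0,0,38]]';python3 ff.py;  python3 o3.py p8 0
```

```text
clock: 38.15
tool_pos: [526.5, -144.5, 221.2]
ee_rot: [-3.141, 0.069, -0.0]
contact_force: [0.3, -0.2, -0.2]
width: 0.411
clock: 38.78
tool_pos: [526.7, -144.5, 267.4]
ee_rot: [3.141, -0.069, 0.001]
contact_force: [1.4, 0.4, -0.3]
width: 0.419
clock: 39.4
tool_pos: [527.1, -144.4, 358.0]
ee_rot: [3.14, -0.069, 0.003]
contact_force: [-0.7, -0.3, 0.0]
width: 0.412
F [-0.18  0.12  0.12] pos [ 526.41 -144.51  356.1 ] torque [ 0.048  0.016 -0.006] t 40.0
[ 526.4 -144.5  356. ] -2.53 [-0.71  0.53  0.44] [296.55594671  74.72449674]
```

View pics/p8.png

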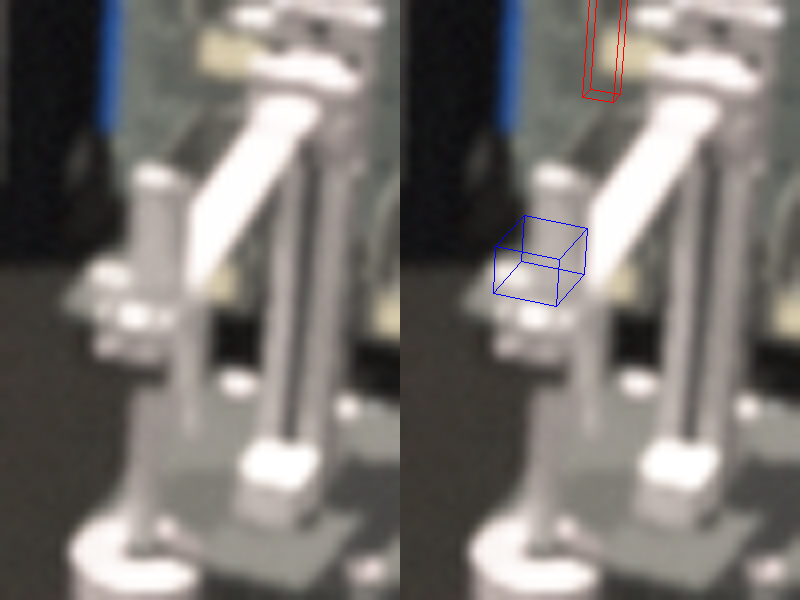

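Run:
```python
from h import *
F=[optics.grab_frame("side")[90:175,275:320].astype(float) for _ in range(8)]
print([round(float(np.abs(F[i]-F[0]).mean()),2) for i in range(1,8)])
g=[f.mean(2).astype(np.float32) for f in F]
print([np.round(cv2.phaseCorrelate(g[0],x)[0],3).tolist() for x in g[1:]])
print(monitor.read_state()["clock"]); r.finish_job()
```

```text
[1.25, 1.24, 1.32, 1.33, 1.27, 1.28, 1.24]
[[0.488, 0.015], [0.458, 0.061], [0.496, 0.024], [0.468, 0.008], [0.51, 0.024], [0.508, 0.052], [0.484, 0.049]]
40.45
the job is handed in; nothing more can be done
```

The silver hanger now hangs in the saddle's groove with the strip alone carrying its weight. I let go, lifted the gripper about 135 mm clear and handed the job in at about 40 s.

- **Hook position:** I pushed the hook on until its back lightly touched the saddle (about 4 N). I then backed off a little over 1 mm, so the gap should be within the 0 to 4 mm asked for. I could not confirm the gap in the pictures, because saddle and hook blend into the same grey there.
- **Lowering:** I lowered it in small steps over about 25 mm of strip bending, until the vertical force at the wrist fell from about 5.2 N to within about 0.2 N of zero. While lowering, sideways force on the hook reached about 2 N. I trimmed it to about 0.5 N before opening the fingers gently.
- **Last checks:** The final side picture shows the hook seated and upright, with the gripper clear. Seven frames compared with the first, over about 0.4 s, differed only by a constant noise level. Their image-shift estimate was a constant half pixel along the columns and under 0.1 pixel along the rows. I read the constant part as a quirk of the method, not as swinging.
- **Disagreement:** The trained network's first saddle position was about 10 mm off. I used the edges in the top picture instead, and the later touch came within about 0.1 mm of where they predicted along the groove.

I saw no contact with other objects and did not deliberately touch any, but I took no full-scene picture at the end to confirm they are all unmoved.

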